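Load the colour-coded carriers for the cleaning round

ROBOT

A 6-joint arm with a two-finger parallel gripper is mounted at the origin on the work surface. World frame = base frame: x ahead of the robot, y to its left, z up, the work surface at z = 0. Lengths are in m, angles in rad, forces in N, time in s.
With the tool pointing down it reaches from about 0.3 to 0.775 m from the base axis. Payload 14.6 kg.
Tool frame: the origin (TCP) lies midway between the tips of the shut fingers; the grasp point (between the pads) lies 19 mm behind it (ctrl.tcp_to_grasp is the z of the grasp point in the tool frame, in m); z points along the fingers, y is the line along which they close (so a half turn about z gives the same grasp; the last joint's range is limited). The gripper opens to 94 mm and grips with 3 to 60 N. Pads are 16 mm wide; open, the fingers measure 119 mm over their backs; the gripper's body (75 mm by 177 mm) begins 78 mm behind the grasp point.
Start: joints at [-1.342, 0.3, 1.521, -0, 1.321, -0.067], TCP at [0.16, -0.526, 0.205] pointing down, gripper open.
Joint ranges: [-3.03, 3.03], [-0.79, 2.21], [0.23, 2.52], [-1.04, 4.18], [0, 3.07], [-2.55, 2.55]. Speed limits (rad/s): [2.22, 2.22, 2.57, 3.14, 3.14, 3.14].

INTERFACE

Orientations are given as [roll, pitch, yaw] about the fixed x, y, z axes, in that order (R = Rz(yaw) Ry(pitch) Rx(roll)).
In Python, from station import monitor, camera, ctrl gives the robot as it stands.
- The arm moves only by the tool apply_moves, never from a script. Its argument "plan" is one flat list of numbers, 4 for each row, row after row: the shift along the tool's x, y, z in mm, then the turn about the tool's z in rad. In form: [dx, dy, dz, spin, dx, dy, dz, spin, ...]. A call has 1 to 20 rows; each row shifts and turns the commanded pose from where the row before left it, along the tool's axes as they then stand; what a row does not reach is not made up. A row lasts 1/10 s, in which the tool goes at most 50 mm and 8.59 degrees, less where a joint would pass 70% of its speed; a pose out of reach is approached as far as the arm can. A call is refused whole if a number of a shift passes 50 or a number of a turn 0.15, either way. A call with a gripper value outside its range is refused whole. "hand" is the gripper command: -1 is shut, 1 is fully open, values between are in proportion, set as the call begins (left out, the last holds). The fingers move at their own pace and stop on an object; "squeeze" is the grip in N (left out, the last holds). Time passes only in rows, so rows that do not move let the fingers close. It gives the time, the measured TCP pose, the force, the opening and the grip force at its end, in the units of the state.
- monitor.get_obs(): the state, without advancing time (a new reading comes with each control period).
- camera(name): name is "side" or "top" or "wrist"; returns a dict with "image" (480x640x3 uint8, red, green, blue), "range_z" (480x640 float32, m along the optical axis (not along the pixel's ray), 0 where there is no reading), "mtx" (3x3 intrinsics, pixels), "rvec" (rotation vector, rad) and "tvec" (3), from world to camera coordinates, as OpenCV has them. Camera axes: x right, y down, z forward; pixel columns grow to the right and rows downward; lengths in m; the calibration is good to about 2 mm. A picture is of the moment at which its call begins.
- ctrl.hand_in(): hands the job in; it is judged then, once.
The state is a dict: "time_s": time; "qpos": joint angles; "joint_vel": joint speeds; "tau": joint torques, N m; "ee_pos": TCP position; "eef_rot": TCP orientation; "force": force on the tool from outside, world axes, zero at the start; "moment": the same for the moment, N m; "grip_width": finger opening in m; "grip_force": force on a finger pad.
Only numpy, scipy, OpenCV 4.12 (cv2) and the standard library are available. Lean on these libraries where they do the work, as an engineer would, in place of code of your own. Each camera call takes 0.05 s, during which the arm holds its last target. There are 200 camera calls.

TASK

Get the four cleaning carriers ready for the round: stand each bottle with a coloured cap upright in the empty bay, beside the brush, of the carrier of its own colour, setting it down on the bay floor rather than dropping it. The red one is for the toilets, so for hygiene handle it last: do not touch it until the green, blue and yellow bottles stand in their carriers. The two grey-capped bottles are not for this round; leave them standing where they are.

Things in the scene. Friction and masses are not known exactly. Their poses are not given: they have to be found in the camera images.
- green_center (a point): loose white round bottle with a green screw cap and green label band, standing upright: 150 mm tall, body 54 mm diameter up to 88 mm, shoulder in to a 28 mm neck, then the cap, 30 mm diameter, 110 to 150 mm above the base; 0.15 to 0.31 kg. This point is on its axis 75 mm above its base (the cap's middle is 55 mm above this point); z is up the bottle.
- blue_center (a point): loose white round bottle with a blue screw cap and blue label band, standing upright: 150 mm tall, body 54 mm diameter up to 88 mm, shoulder in to a 28 mm neck, then the cap, 30 mm diameter, 110 to 150 mm above the base; 0.15 to 0.31 kg. This point is on its axis 75 mm above its base (the cap's middle is 55 mm above this point); z is up the bottle.
- yellow_center (a point): loose white round bottle with a yellow screw cap and yellow label band, standing upright: 150 mm tall, body 54 mm diameter up to 88 mm, shoulder in to a 28 mm neck, then the cap, 30 mm diameter, 110 to 150 mm above the base; 0.15 to 0.31 kg. This point is on its axis 75 mm above its base (the cap's middle is 55 mm above this point); z is up the bottle.
- red_center (a point): loose white round bottle with a red screw cap and red label band, standing upright: 150 mm tall, body 54 mm diameter up to 88 mm, shoulder in to a 28 mm neck, then the cap, 30 mm diameter, 110 to 150 mm above the base; 0.15 to 0.31 kg. This point is on its axis 75 mm above its base (the cap's middle is 55 mm above this point); z is up the bottle.
- grey1_center (a point): one of the two bottles with a grey cap and grey label band, otherwise the same shape and size as the coloured ones (150 mm tall, 54 mm diameter); stays where it is. This point is on its axis, 75 mm above its base; z is up along the bottle.
- grey2_center (a point): one of the two bottles with a grey cap and grey label band, otherwise the same shape and size as the coloured ones (150 mm tall, 54 mm diameter); stays where it is. This point is on its axis, 75 mm above its base; z is up along the bottle.
- green_carrier_bay (a point): empty bay of the green carrier: a loose open green tray 176 x 88 x 65 mm high, 0.6 kg, walls and floor 4 mm, split across its middle into two bays 82 x 80 mm inside; the far one holds a white brush with a green grip (top 82 mm above the bench), the one nearer the robot is empty. This point is the centre of the empty bay's floor, 4 mm above the bench; x points to the brush, z up.
- blue_carrier_bay (a point): empty bay of the blue carrier: a loose open blue tray 176 x 88 x 65 mm high, 0.6 kg, walls and floor 4 mm, split across its middle into two bays 82 x 80 mm inside; the far one holds a white brush with a blue grip (top 82 mm above the bench), the one nearer the robot is empty. This point is the centre of the empty bay's floor, 4 mm above the bench; x points to the brush, z up.
- yellow_carrier_bay (a point): empty bay of the yellow carrier: a loose open yellow tray 176 x 88 x 65 mm high, 0.6 kg, walls and floor 4 mm, split across its middle into two bays 82 x 80 mm inside; the far one holds a white brush with a yellow grip (top 82 mm above the bench), the one nearer the robot is empty. This point is the centre of the empty bay's floor, 4 mm above the bench; x points to the brush, z up.
- red_carrier_bay (a point): empty bay of the red carrier: a loose open red tray 176 x 88 x 65 mm high, 0.6 kg, walls and floor 4 mm, split across its middle into two bays 82 x 80 mm inside; the far one holds a white brush with a red grip (top 82 mm above the bench), the one nearer the robot is empty. This point is the centre of the empty bay's floor, 4 mm above the bench; x points to the brush, z up.

How it is judged:
By the outcome, as a careful person would: the job done as asked, in the order asked, and still so for the second after the job is handed in, with the robot touching nothing.
It also fails if it takes over 115 s, if anything falls off the work surface, if the arm or the gripper's body presses on something with over 40 N, if the wrist force passes 120 N, or if a joint passes its speed limit or range.

## Working session

There is one attempt and no reset: what is moved stays moved. The work goes in short steps, Python scripts to look and compute and a tool call to move; the robot and the scene stay as the last step left them, time stands still between calls to the robot, and variables do not carry over. Pictures are saved under pics/ and viewed, at most 14 in all, crops included, and the job is handed in when it is done.

Besides the shell and the picture viewer there is one more tool, called after "Emit:" in YAML: its name, and indented under it one key for each argument. apply_moves: Moves the arm, as the interface text tells. Its arguments: {"type":"object","properties":{"plan":{"type":"array","items":{"type":"number"}},"hand":{"type":"number"},"squeeze":{"type":"number"}},"required":["plan"]}

```bash
ls; mkdir -p pics
python3 - <<'E'
from station import monitor, camera, ctrl
import cv2, numpy as np
o=monitor.get_obs(); print({k:np.round(v,3) for k,v in o.items()}, ctrl.tcp_to_grasp)
ims=[]
for n in ["top","side"]:
    c=camera(n); np.savez(f"pics/{n}0.npz",**c)
    cv2.imwrite(f"pics/{n}0.png",c["image"][:,:,::-1])
    print(n,c["mtx"].round(1).tolist(),c["rvec"],c["tvec"])
E
```

```text
pics
{'time_s': np.float64(0.0), 'qpos': array([-1.342,  0.3  ,  1.522,  0.   ,  1.321, -0.067]), 'joint_vel': array([ 0.   ,  0.   ,  0.   ,  0.002, -0.001,  0.   ]), 'tau': array([ 1.0000e-03, -5.3181e+01, -3.5273e+01,  7.1000e-02,  2.4000e-02,
       -0.0000e+00]), 'ee_pos': array([ 0.16 , -0.526,  0.205]), 'eef_rot': array([-3.14 , -0.   ,  0.296]), 'force': array([ 0.213, -0.504, -0.502]), 'moment': array([0.019, 0.033, 0.004]), 'grip_force': np.float64(0.0), 'grip_width': np.float64(0.094)} -0.0188
top [[621.4, 0.0, 313.0], [0.0, 621.4, 241.4], [0.0, 0.0, 1.0]] [ 2.15211583 -2.13804083  0.17276484] [-0.01251436  0.50395763  1.14402829]
side [[469.9, 0.0, 321.3], [0.0, 469.9, 242.9], [0.0, 0.0, 1.0]] [ 0.65571491 -2.42317157  1.43528125] [0.44258719 0.21786193 0.60024816]
```

View pics/top0.png

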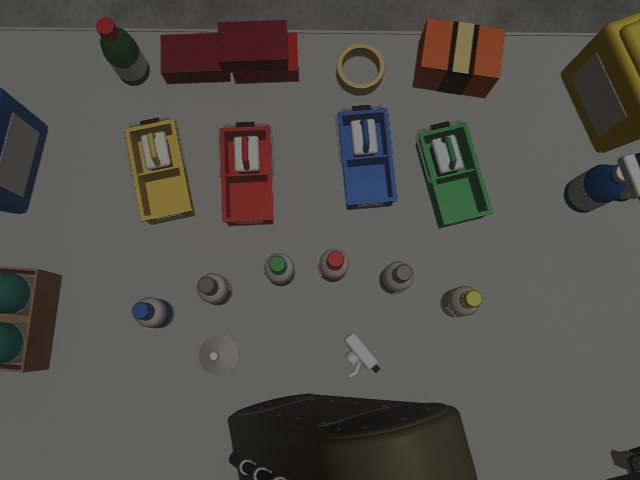

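View pics/side0.png

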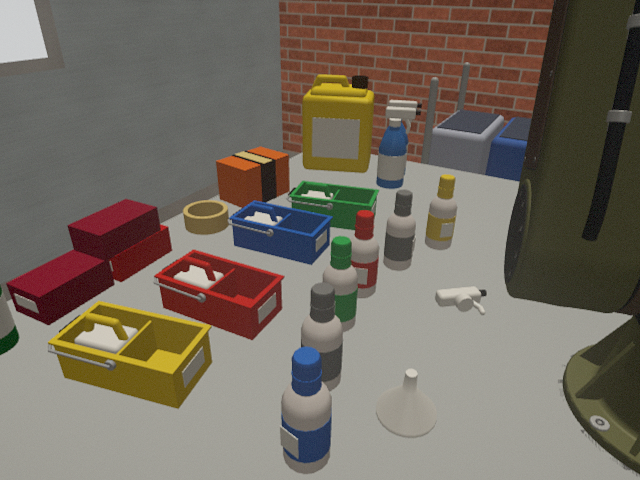

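The top view shows caps at about green (278,265), red (335,260), yellow (473,299), blue (144,311), and grey at (207,286) and (402,273). The trays are yellow (158,170), red (247,175), blue (366,157) and green (453,173), with brushes at the far end. The side view agrees.

```bash
cat > h.py <<'E'
import cv2, numpy as np
H={'green':(45,80),'blue':(100,125),'yellow':(20,32),'red':(0,6)}
def cloud(c):
    R=cv2.Rodrigues(c["rvec"])[0]; z=c["range_z"].astype(float); K=c["mtx"]
    v,u=np.mgrid[:480,:640]
    p=np.stack([(u-K[0,2])*z/K[0,0],(v-K[1,2])*z/K[1,1],z],-1)-np.ravel(c["tvec"])
    w=p@R; w[z==0]=np.nan; return w
def mask(c,n):
    h=cv2.cvtColor(np.ascontiguousarray(c["image"]),cv2.COLOR_RGB2HSV); a,b=H[n]
    m=(h[...,0]>=a)&(h[...,0]<=b)
    if n=='red': m|=h[...,0]>=174
    return m&(h[...,1]>110)&(h[...,2]>40)
def find(c,n,verbose=True):
    w=cloud(c); m=mask(c,n); x,y,z=np.moveaxis(w,-1,0)
    ws=(x>.15)&(x<.85)&(abs(y)<.5)
    out={}
    cap=(m&ws&(z>.12)&(z<.17)).astype(np.uint8)
    k,l,s,_=cv2.connectedComponentsWithStats(cap)
    for i in range(1,k):
        if s[i,4]>40:
            q=w[l==i]; t=q[q[:,2]>np.percentile(q[:,2],98)-.008]
            out.setdefault('cap',[]).append((np.r_[(t.min(0)+t.max(0))[:2]/2,t.mean(0)].round(4),len(t)))
    rim=(m&ws&(z>.058)&(z<.072)).astype(np.uint8)
    k,l,s,_=cv2.connectedComponentsWithStats(cv2.dilate(rim,np.ones((3,3))))
    for i in range(1,k):
        q=w[(l==i)&(rim>0)]
        if len(q)>150:
            (cx,cy),(a,b),t=cv2.minAreaRect((q[:,:2]*1000).astype(np.float32))
            if a<b: a,b,t=b,a,t+90
            t=np.deg2rad(t); d=np.array([np.cos(t),np.sin(t)]); d*=np.sign(d[0])
            out.setdefault('tray',[]).append(dict(c=(round(cx,1),round(cy,1)),size=(round(a,1),round(b,1)),yaw=round(np.arctan2(d[1],d[0]),3),bay=(np.array([cx,cy])-43*d).round(1),n=len(q),z=q[:,2].mean().round(4)))
    return out
E
python3 - <<'E'
import numpy as np
from h import *
for v in ['top','side']:
    c=dict(np.load(f'pics/{v}0.npz'))
    for n in H: print(v,n,find(c,n))
c=dict(np.load('pics/top0.npz'));w=cloud(c)
for (u,v) in [(207,286),(402,273),(360,350),(213,355),(300,450)]: print(u,v,w[v,u].round(3))
E
```

```text
top green {'cap': [(array([0.4488, 0.0522, 0.4486, 0.0528, 0.1507]), 167)], 'tray': [{'c': (633.8, -276.5), 'size': (183.9, 95.8), 'yaw': np.float64(0.244), 'bay': array([ 592.1, -286.9]), 'n': 1078, 'z': np.float64(0.0654)}]}
top blue {'cap': [(array([0.3666, 0.2835, 0.3672, 0.283 , 0.1506]), 200)], 'tray': [{'c': (666.7, -110.3), 'size': (186.3, 95.1), 'yaw': np.float64(0.096), 'bay': array([ 623.9, -114.4]), 'n': 1108, 'z': np.float64(0.0652)}]}
top yellow {'cap': [(array([ 0.3913, -0.2814,  0.3909, -0.2817,  0.1504]), 209)], 'tray': [{'c': (637.1, 285.9), 'size': (186.2, 97.1), 'yaw': np.float64(0.221), 'bay': array([595.1, 276.4]), 'n': 1292, 'z': np.float64(0.0647)}]}
top red {'cap': [(array([ 0.4575, -0.0473,  0.4568, -0.0471,  0.1504]), 209)], 'tray': [{'c': (631.2, 118.7), 'size': (187.3, 96.0), 'yaw': np.float64(0.055), 'bay': array([588.3, 116.3]), 'n': 1151, 'z': np.float64(0.0651)}]}
side green {'cap': [(array([0.4473, 0.0556, 0.4462, 0.0591, 0.1498]), 188)], 'tray': [{'c': (636.9, -272.6), 'size': (190.2, 96.5), 'yaw': np.float64(0.242), 'bay': array([ 595.2, -283. ]), 
[... 438 characters left out ...]
.2785,  0.3901, -0.2746,  0.1496]), 100)], 'tray': [{'c': (639.9, 289.0), 'size': (193.6, 97.0), 'yaw': np.float64(0.228), 'bay': array([598. , 279.3]), 'n': 2538, 'z': np.float64(0.0648)}]}
side red {'cap': [(array([ 0.4566, -0.0439,  0.4552, -0.0412,  0.1497]), 162)], 'tray': [{'c': (837.8, 109.1), 'size': (131.9, 17.4), 'yaw': np.float64(1.517), 'bay': array([835.5,  66.1]), 'n': 426, 'z': np.float64(0.065)}, {'c': (630.1, 120.8), 'size': (185.3, 96.4), 'yaw': np.float64(0.059), 'bay': array([587.2, 118.3]), 'n': 1577, 'z': np.float64(0.0646)}]}
207 286 [0.409 0.172 0.149]
402 273 [ 0.433 -0.161  0.153]
360 350 [ 0.301 -0.099  0.026]
213 355 [0.291 0.17  0.068]
300 450 [0.217 0.006 0.588]
```

Emit:
apply_moves:
  plan: [0, 0, 0, 0.148, 0, 0, 0, 0.148, 8, -8, 0, 0, 16, -17, 0, 0, 22, -23, 0, 0, 25, -27, 0, 0, 25, -27, 0, 0, 25, -27, 0, 0, 25, -26, 0, 0, 25, -26, 0, 0, 22, -23, 0, 0, 18, -19, 0, 0, 12, -13, 0, 0, 8, -9, 0, 0, 0, 0, 0, 0, 0, 0, 0, 0]
  hand: 0.3

```text
time_s: 1.7
ee_pos: [0.3911, -0.2812, 0.2054]
eef_rot: [-3.142, 0.0, 0.002]
force: [-0.1, -0.3, 0.7]
grip_width: 0.0609
grip_force: 0.0
```

Run:
```python
from station import monitor, camera
from h import *
o=monitor.get_obs(); print(o['time_s'],o['ee_pos'].round(4),o['eef_rot'].round(3),o['qpos'].round(2),o['force'].round(1))
c=camera('wrist'); cv2.imwrite('pics/w1.png',c['image'][:,:,::-1])
print(find(c,'yellow')); print(find(camera('top'),'yellow'))
```

```text
1.7 [ 0.3911 -0.2812  0.2054] [-3.142e+00  0.000e+00  2.000e-03] [-0.7   0.15  1.71 -0.    1.29  0.87] [-0.1 -0.3  0.7]
{'cap': [(array([ 0.392 , -0.2821,  0.3932, -0.282 ,  0.1499]), 1568)]}
{'tray': [{'c': (638.0, 286.1), 'size': (187.9, 97.7), 'yaw': np.float64(0.23), 'bay': array([596.1, 276.2]), 'n': 1247, 'z': np.float64(0.0648)}]}
```

View pics/w1.png

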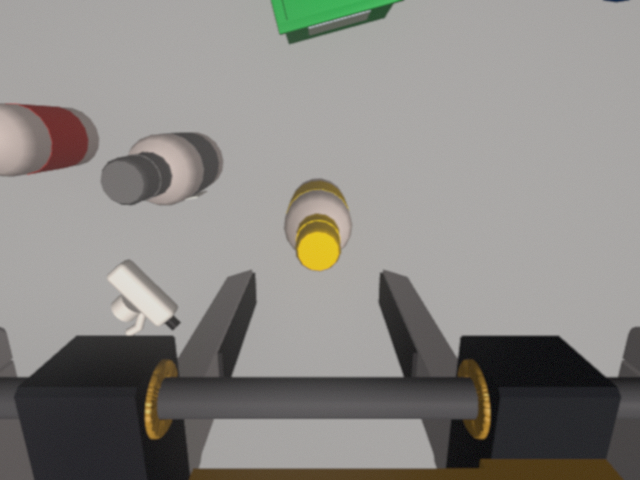

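The wrist view shows the yellow cap at (318,250), centred between the open fingers and within 1 mm of the top-view estimate. I'll descend and grip.

Emit:
apply_moves:
  plan: [1, 1, 10, 0, 0, 0, 20, 0, 0, 0, 24, 0, 0, 0, 20, 0, 0, 0, 12, 0, 0, 0, 8, 0, 0, 0, 0, 0, 0, 0, 0, 0]

```text
time_s: 2.6
ee_pos: [0.3926, -0.2824, 0.112]
eef_rot: [3.141, -0.001, -0.0]
force: [-0.6, -0.4, 1.1]
grip_width: 0.061
grip_force: 0.0
```

Emit:
apply_moves:
  plan: [0, 0, 0, 0, 0, 0, 0, 0, 0, 0, 0, 0, 0, 0, 0, 0, 0, 0, 0, 0, 0, 0, 0, 0, 0, 0, 0, 0, 0, 0, 0, 0]
  hand: -1
  squeeze: 35

```text
time_s: 3.4
ee_pos: [0.3924, -0.2822, 0.1116]
eef_rot: [3.142, -0.0, -0.0]
force: [-0.2, 0.6, 2.6]
grip_width: 0.0296
grip_force: 35.0
```

Emit:
apply_moves:
  plan: [0, 0, -6, 0, 0, 0, -12, 0, 0, 0, -18, 0, 0, 0, -22, 0, 0, 0, -25, 0, 0, 0, -25, 0, 0, 0, -25, 0, 0, 0, -22, 0, 0, 0, -17, 0, 0, 0, -12, 0, 0, 0, -6, 0, 2, -6, 0, 0, 4, -12, 0, 0, 6, -18, 0, 0, 9, -24, 0, 0, 10, -28, 0, 0, 10, -28, 0, 0, 10, -28, 0, 0, 11, -28, 0, 0, 11, -28, 0, 0]

```text
time_s: 5.4
ee_pos: [0.4654, -0.08, 0.3007]
eef_rot: [-3.141, 0.001, 0.0]
force: [-0.2, -0.1, -1.1]
grip_width: 0.0295
grip_force: 35.0
```

Emit:
apply_moves:
  plan: [10, -28, 0, 0, 10, -28, 0, 0, 10, -28, 0, 0, 10, -28, 0, 0, 10, -28, 0, 0, 10, -28, 0, 0, 10, -28, 0, 0, 10, -28, 0, 0, 10, -28, 0, 0, 10, -27, 0, 0, 9, -24, 0, 0, 8, -20, 0, 0, 6, -15, 0, 0, 4, -11, 0, 0, 3, -7, 0, 0, 1, -3, 0, 0, 0, 0, 0, 0, 0, 0, 0, 0, 0, 0, 0, 0]

```text
time_s: 7.3
ee_pos: [0.5964, 0.2764, 0.3017]
eef_rot: [-3.142, -0.0, -0.001]
force: [0.0, 0.1, -1.9]
grip_width: 0.0295
grip_force: 35.0
```

Run:
```python
from station import monitor, camera
from h import *
o=monitor.get_obs(); print(o['time_s'],o['ee_pos'].round(4),o['eef_rot'].round(3),o['qpos'].round(2),o['force'].round(1),o['grip_width'])
c=camera('wrist'); print(find(c,'yellow'))
s=camera('side'); cv2.imwrite('pics/s2.png',np.vstack([c['image'],s['image']])[:,:,::-1][::1,::1])
cv2.imwrite('pics/s2.png',cv2.resize(np.hstack([c['image'],s['image']])[:,:,::-1],(800,300)))
```

```text
7.3 [0.5964 0.2764 0.3017] [-3.142e+00 -0.000e+00 -1.000e-03] [ 0.38  0.51  1.01 -0.    1.62  1.95] [ 0.   0.1 -1.9] 0.029494559337992304
{'tray': [{'c': (636.4, 287.4), 'size': (183.7, 96.4), 'yaw': np.float64(0.219), 'bay': array([594.5, 278.1]), 'n': 3320, 'z': np.float64(0.0651)}]}
```

View pics/s2.png

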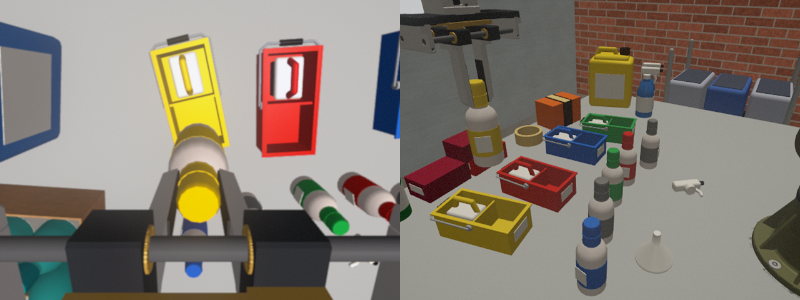

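The yellow bottle hangs straight above its bay, and the wrist view puts the bay centre at (594.5, 278.1). I'll lower it.

Emit:
apply_moves:
  plan: [-1, -1, 8, 0, 0, 0, 16, 0, 0, 0, 22, 0, 0, 0, 25, 0, 0, 0, 25, 0, 0, 0, 25, 0, 0, 0, 22, 0, 0, 0, 16, 0, 0, 0, 10, 0, 0, 0, 6, 0, 0, 0, 3, 0, 0, 0, 2, 0, 0, 0, 2, 0, 0, 0, 1, 0, 0, 0, 1, 0, 0, 0, 0, 0]

```text
time_s: 9.0
ee_pos: [0.5955, 0.2778, 0.1175]
eef_rot: [-3.142, -0.0, -0.0]
force: [0.1, -0.4, -1.8]
grip_width: 0.0295
grip_force: 35.0
```

Emit:
apply_moves:
  plan: [0, 0, 1, 0, 0, 0, 1, 0, 0, 0, 0, 0, 0, 0, 0, 0]

```text
time_s: 9.4
ee_pos: [0.5956, 0.2779, 0.1156]
eef_rot: [-3.141, -0.0, -0.0]
force: [0.8, 0.4, 0.7]
grip_width: 0.0295
grip_force: 35.0
```

Emit:
apply_moves:
  plan: [0, 0, 0, 0, 0, 0, 0, 0, 0, 0, 0, 0, 0, 0, 0, 0, 0, 0, 0, 0, 0, 0, -5, 0, 0, 0, -10, 0, 0, 0, -18, 0, 0, 0, -22, 0, 0, 0, -20, 0, 0, 0, -15, 0, 0, 0, -8, 0, 0, 0, -2, 0]
  hand: 0.3

```text
time_s: 10.7
ee_pos: [0.5957, 0.2779, 0.2164]
eef_rot: [-3.141, -0.001, -0.0]
force: [0.4, -0.5, -0.5]
grip_width: 0.061
grip_force: 0.0
```

Emit:
apply_moves:
  plan: [-5, 8, 0, 0, -9, 14, 0, 0, -14, 21, 0, 0, -17, 26, 0, 0, -18, 28, 0, 0, -18, 28, 0, 0, -18, 28, 0, 0, -16, 25, 0, 0, -13, 20, 0, 0, -10, 14, 0, 0, -6, 9, 0, 0, -3, 4, 0, 0, 0, 0, 0, 0, 0, 0, 0, 0]

```text
time_s: 12.1
ee_pos: [0.4486, 0.0531, 0.2153]
eef_rot: [-3.141, 0.0, 0.0]
force: [0.3, 0.7, 0.2]
grip_width: 0.061
grip_force: 0.0
```

```bash
cat >> h.py <<'E'
def chk(n,cams=('wrist',),save=None):
    from station import monitor, camera
    o=monitor.get_obs(); print(o['time_s'],o['ee_pos'].round(4),o['force'].round(1),o['grip_width'].round(4))
    for v in cams:
        c=camera(v)
        for m in n: print(v,m,find(c,m))
        if save: cv2.imwrite(f'pics/{save}_{v}.png',c['image'][:,:,::-1])
E
python3 -c "
from h import *
chk(['green','yellow'],('wrist','top'),'g1')"
```

```text
Traceback (most recent call last):
  File "h.py", line 35, in chk
    o=monitor.get_obs(); print(o['time_s'],o['ee_pos'].round(4),o['force'].round(1),o['grip_width'].round(4))
                                                                                    ^^^^^^^^^^^^^^^^^^^^^
AttributeError: 'float' object has no attribute 'round'
```

```bash
sed -i "s/o\['grip_width'\].round(4)/round(o['grip_width'],4)/" h.py
python3 -c "
from h import *
chk(['green','yellow'],('wrist','top'),'g1')"
```

```text
12.1 [0.4486 0.0531 0.2153] [0.3 0.7 0.2] 0.061
wrist green {'cap': [(array([0.449 , 0.0537, 0.4494, 0.0532, 0.1503]), 1276)]}
wrist yellow {'tray': [{'c': (589.7, 261.0), 'size': (53.0, 22.2), 'yaw': np.float64(-0.311), 'bay': array([548.7, 274.2]), 'n': 796, 'z': np.float64(0.0652)}, {'c': (578.0, 270.7), 'size': (92.5, 62.9), 'yaw': np.float64(-1.35), 'bay': array([568.6, 312.7]), 'n': 2275, 'z': np.float64(0.0651)}]}
top green {'cap': [(array([0.4371, 0.053 , 0.4374, 0.0525, 0.1499]), 28)], 'tray': [{'c': (633.9, -276.9), 'size': (184.0, 95.8), 'yaw': np.float64(0.247), 'bay': array([ 592.2, -287.4]), 'n': 1061, 'z': np.float64(0.0654)}]}
top yellow {'cap': [(array([0.5946, 0.2756, 0.5939, 0.2755, 0.1542]), 215)], 'tray': [{'c': (637.6, 286.3), 'size': (187.2, 97.8), 'yaw': np.float64(0.226), 'bay': array([595.7, 276.7]), 'n': 1247, 'z': np.float64(0.0649)}]}
```

View pics/g1_top.png

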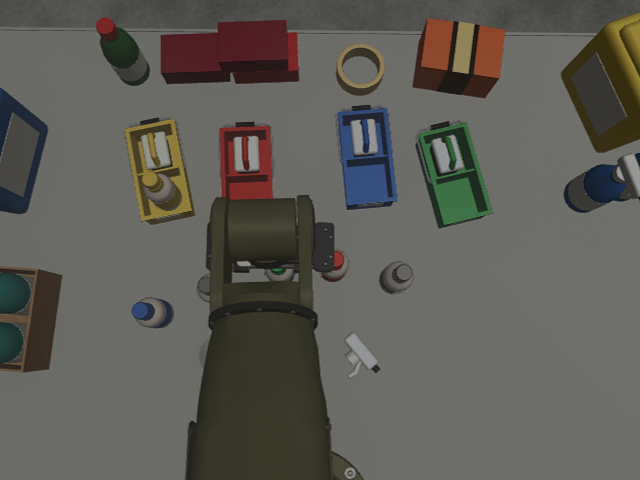

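The yellow bottle stands in its bay, with its cap top at z=0.154 and pixel (152,183). Green is aligned under the gripper.

Emit:
apply_moves:
  plan: [0, 0, 10, 0, 0, 0, 20, 0, 0, 0, 25, 0, 0, 0, 22, 0, 0, 0, 15, 0, 0, 0, 8, 0, 0, 0, 4, 0, 0, 0, 0, 0, 0, 0, 0, 0]

```text
time_s: 13.1
ee_pos: [0.4487, 0.0529, 0.112]
eef_rot: [-3.142, -0.001, -0.0]
force: [-0.8, -0.0, 0.2]
grip_width: 0.0612
grip_force: 0.0
```

Emit:
apply_moves:
  plan: [0, 0, 0, 0, 0, 0, 0, 0, 0, 0, 0, 0, 0, 0, 0, 0, 0, 0, 0, 0, 0, 0, 0, 0, 0, 0, 0, 0]
  hand: -1

```text
time_s: 13.8
ee_pos: [0.4485, 0.0529, 0.1115]
eef_rot: [-3.142, -0.0, -0.0]
force: [-0.5, 1.0, 1.3]
grip_width: 0.0296
grip_force: 35.0
```

Emit:
apply_moves:
  plan: [0, 0, -6, 0, 0, 0, -12, 0, 0, 0, -18, 0, 0, 0, -22, 0, 0, 0, -25, 0, 0, 0, -25, 0, 0, 0, -25, 0, 0, 0, -22, 0, 0, 0, -17, 0, 0, 0, -12, 0, 0, 0, -6, 0]

```text
time_s: 14.9
ee_pos: [0.4485, 0.0528, 0.3028]
eef_rot: [-3.142, -0.001, -0.0]
force: [-0.1, -0.5, -3.2]
grip_width: 0.0294
grip_force: 35.0
```

Emit:
apply_moves:
  plan: [2, 5, 0, 0, 5, 11, 0, 0, 8, 18, 0, 0, 10, 24, 0, 0, 12, 28, 0, 0, 12, 28, 0, 0, 12, 28, 0, 0, 12, 28, 0, 0, 12, 28, 0, 0, 12, 28, 0, 0, 11, 27, 0, 0, 10, 24, 0, 0, 9, 21, 0, 0, 7, 17, 0, 0, 5, 12, 0, 0, 3, 8, 0, 0, 2, 4, 0, 0, 0, 0, 0, 0, 0, 0, 0, 0]

```text
time_s: 16.8
ee_pos: [0.5923, -0.2859, 0.3014]
eef_rot: [-3.141, 0.0, 0.0]
force: [1.3, -0.4, -2.3]
grip_width: 0.0297
grip_force: 35.0
```

```bash
python3 -c "
from h import *
chk(['green'],('wrist',),'g2')"
```

```text
16.8 [ 0.5923 -0.2859  0.3014] [ 1.3 -0.4 -2.3] 0.0297
wrist green {'tray': [{'c': (634.8, -276.6), 'size': (181.7, 94.6), 'yaw': np.float64(0.246), 'bay': array([ 593.1, -287.1]), 'n': 3091, 'z': np.float64(0.0651)}]}
```

View pics/g2_wrist.png

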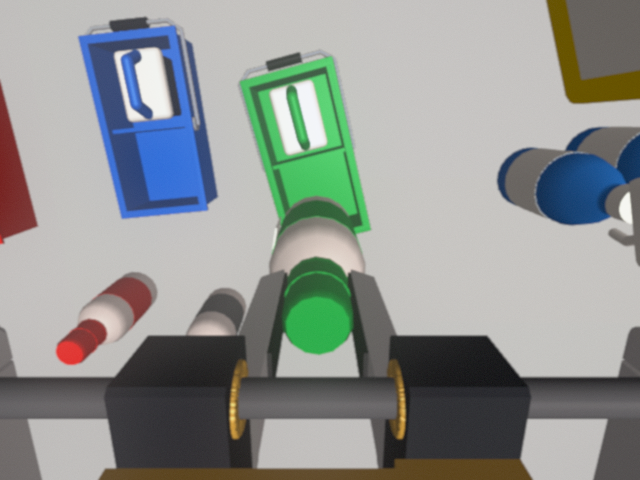

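The green bottle (cap at 317,310) hangs above its bay, with the bay centre at (593.1, -287.1). I'll lower and release it.

Emit:
apply_moves:
  plan: [1, 1, 8, 0, 0, 0, 16, 0, 0, 0, 22, 0, 0, 0, 25, 0, 0, 0, 25, 0, 0, 0, 25, 0, 0, 0, 22, 0, 0, 0, 16, 0, 0, 0, 10, 0, 0, 0, 6, 0, 0, 0, 3, 0, 0, 0, 2, 0, 0, 0, 2, 0, 0, 0, 1, 0, 0, 0, 1, 0, 0, 0, 1, 0, 0, 0, 1, 0, 0, 0, 0, 0, 0, 0, 0, 0]

```text
time_s: 18.75
ee_pos: [0.5934, -0.2872, 0.1155]
eef_rot: [3.141, -0.0, -0.0]
force: [-0.1, 0.3, -2.0]
grip_width: 0.0298
grip_force: 35.0
```

Emit:
apply_moves:
  plan: [0, 0, 0.5, 0, 0, 0, 0.5, 0, 0, 0, 0, 0, 0, 0, 0, 0]

```text
time_s: 19.15
ee_pos: [0.5937, -0.2872, 0.1155]
eef_rot: [3.141, -0.001, -0.0]
force: [-1.6, 1.5, 6.2]
grip_width: 0.0296
grip_force: 35.0
```

Emit:
apply_moves:
  plan: [0, 0, 0, 0, 0, 0, 0, 0, 0, 0, 0, 0, 0, 0, 0, 0, 0, 0, 0, 0, 0, 0, -5, 0, 0, 0, -10, 0, 0, 0, -18, 0, 0, 0, -22, 0, 0, 0, -20, 0, 0, 0, -15, 0, 0, 0, -8, 0, 0, 0, -2, 0, -2, -5, 0, 0, -4, -11, 0, 0, -7, -18, 0, 0, -10, -24, 0, 0, -11, -28, 0, 0, -12, -30, 0, 0, -12, -30, 0, 0]
  hand: 0.3

```text
time_s: 21.15
ee_pos: [0.5341, -0.1393, 0.2137]
eef_rot: [-3.141, 0.001, -0.0]
force: [0.1, 0.2, 0.2]
grip_width: 0.061
grip_force: 0.0
```

Emit:
apply_moves:
  plan: [-12, -30, 0, 0, -12, -30, 0, 0, -12, -30, 0, 0, -12, -30, 0, 0, -12, -30, 0, 0, -12, -30, 0, 0, -12, -30, 0, 0, -12, -30, 0, 0, -12, -30, 0, 0, -12, -30, 0, 0, -12, -29, 0, 0, -10, -26, 0, 0, -9, -22, 0, 0, -7, -18, 0, 0, -5, -14, 0, 0, -4, -9, 0, 0, -2, -5, 0, 0, 0, -2, 0, 0, 0, 0, 0, 0, 0, 0, 0, 0]

```text
time_s: 23.15
ee_pos: [0.3666, 0.2835, 0.2144]
eef_rot: [3.142, 0.0, -0.001]
force: [-0.5, 0.0, 0.4]
grip_width: 0.0612
grip_force: 0.0
```

```bash
python3 -c "
from h import *
chk(['blue','green'],('wrist','top'),'b1')"
```

```text
23.15 [0.3666 0.2835 0.2144] [-0.5  0.   0.4] 0.0612
wrist blue {'cap': [(array([0.3677, 0.2843, 0.3684, 0.2843, 0.1501]), 1395)]}
wrist green {}
top blue {'tray': [{'c': (665.9, -110.5), 'size': (185.7, 95.2), 'yaw': np.float64(0.095), 'bay': array([ 623. , -114.6]), 'n': 1109, 'z': np.float64(0.0653)}]}
top green {'cap': [(array([ 0.593 , -0.2879,  0.5925, -0.2877,  0.1546]), 183)], 'tray': [{'c': (634.0, -276.8), 'size': (183.8, 96.2), 'yaw': np.float64(0.254), 'bay': array([ 592.3, -287.6]), 'n': 1037, 'z': np.float64(0.0654)}]}
```

View pics/b1_top.png

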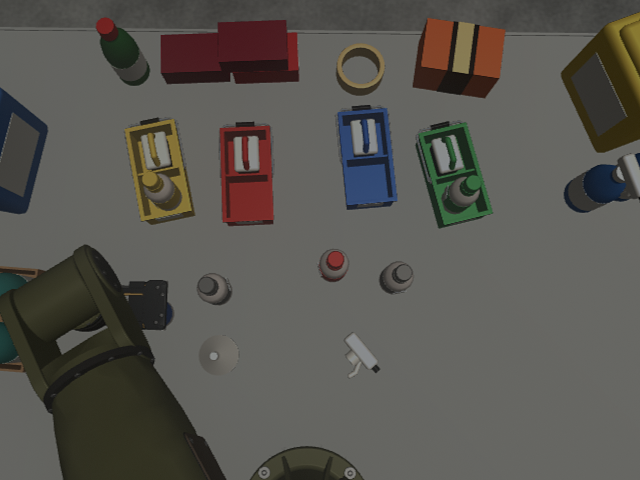

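Green stands in its carrier (cap at 470,185, z=0.155). Next is blue.

Emit:
apply_moves:
  plan: [1, -1, 10, 0, 0, 0, 20, 0, 0, 0, 25, 0, 0, 0, 22, 0, 0, 0, 14, 0, 0, 0, 8, 0, 0, 0, 4, 0, 0, 0, 0, 0, 0, 0, 0, 0]

```text
time_s: 24.15
ee_pos: [0.3677, 0.285, 0.112]
eef_rot: [-3.141, -0.001, -0.0]
force: [-0.0, -1.1, -1.3]
grip_width: 0.0613
grip_force: 0.0
```

Emit:
apply_moves:
  plan: [0, 0, 0, 0, 0, 0, 0, 0, 0, 0, 0, 0, 0, 0, 0, 0, 0, 0, 0, 0, 0, 0, 0, 0, 0, 0, 0, 0]
  hand: -1

```text
time_s: 24.85
ee_pos: [0.3675, 0.2849, 0.1115]
eef_rot: [-3.142, -0.0, -0.0]
force: [-0.5, -0.3, 2.9]
grip_width: 0.0298
grip_force: 35.0
```

Emit:
apply_moves:
  plan: [0, 0, -6, 0, 0, 0, -12, 0, 0, 0, -18, 0, 0, 0, -22, 0, 0, 0, -25, 0, 0, 0, -25, 0, 0, 0, -25, 0, 0, 0, -22, 0, 0, 0, -17, 0, 0, 0, -12, 0, 0, 0, -6, 0]

```text
time_s: 25.95
ee_pos: [0.3675, 0.2849, 0.3027]
eef_rot: [-3.141, -0.001, -0.0]
force: [-0.4, -0.1, -3.7]
grip_width: 0.0295
grip_force: 35.0
```

Emit:
apply_moves:
  plan: [3, 5, 0, 0, 7, 11, 0, 0, 11, 17, 0, 0, 15, 23, 0, 0, 18, 28, 0, 0, 19, 30, 0, 0, 19, 30, 0, 0, 19, 30, 0, 0, 19, 30, 0, 0, 19, 30, 0, 0, 19, 30, 0, 0, 19, 30, 0, 0, 18, 28, 0, 0, 16, 25, 0, 0, 13, 20, 0, 0, 10, 15, 0, 0, 6, 10, 0, 0, 4, 5, 0, 0, 1, 2, 0, 0, 0, 0, 0, 0]

```text
time_s: 27.95
ee_pos: [0.6223, -0.1141, 0.3014]
eef_rot: [-3.142, 0.0, -0.0]
force: [-0.8, 0.5, -3.7]
grip_width: 0.0293
grip_force: 35.0
```

```bash
python3 -c "
from h import *
chk(['blue'],('wrist',),'b2')"
```

```text
27.95 [ 0.6223 -0.1141  0.3014] [-0.8  0.5 -3.7] 0.0293
wrist blue {'tray': [{'c': (666.4, -109.6), 'size': (182.5, 95.2), 'yaw': np.float64(0.096), 'bay': array([ 623.6, -113.7]), 'n': 3260, 'z': np.float64(0.0651)}]}
```

View pics/b2_wrist.png

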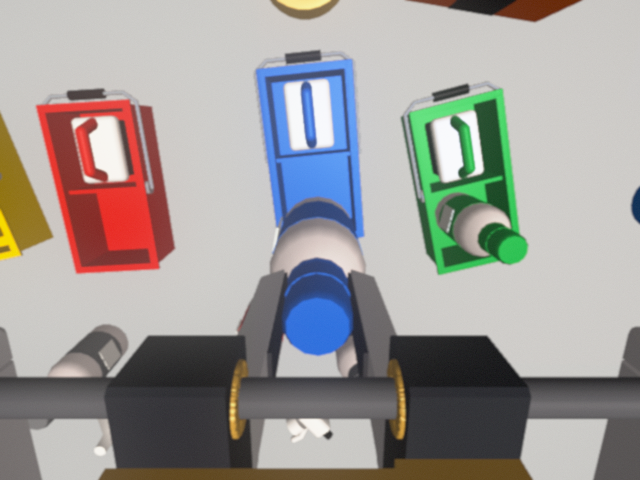

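The blue bottle is above its bay (cap at 318,310), and green stands upright in its carrier. I'll lower blue.

Emit:
apply_moves:
  plan: [1, 0, 8, 0, 0, 0, 16, 0, 0, 0, 22, 0, 0, 0, 25, 0, 0, 0, 25, 0, 0, 0, 25, 0, 0, 0, 22, 0, 0, 0, 16, 0, 0, 0, 10, 0, 0, 0, 6, 0, 0, 0, 3, 0, 0, 0, 2, 0, 0, 0, 2, 0, 0, 0, 1, 0, 0, 0, 1, 0, 0, 0, 1, 0, 0, 0, 1, 0, 0, 0, 0, 0, 0, 0, 0, 0]

```text
time_s: 29.9
ee_pos: [0.6235, -0.1142, 0.1156]
eef_rot: [3.141, -0.0, -0.0]
force: [0.3, -1.8, -0.9]
grip_width: 0.0298
grip_force: 35.0
```

Emit:
apply_moves:
  plan: [0, 0, 0.5, 0, 0, 0, 0, 0, 0, 0, 0, 0]

```text
time_s: 30.2
ee_pos: [0.6236, -0.1143, 0.1156]
eef_rot: [3.141, -0.001, -0.0]
force: [-0.4, -0.5, 5.0]
grip_width: 0.0294
grip_force: 35.0
```

Emit:
apply_moves:
  plan: [0, 0, 0, 0, 0, 0, 0, 0, 0, 0, 0, 0, 0, 0, 0, 0, 0, 0, 0, 0, 0, 0, -5, 0, 0, 0, -10, 0, 0, 0, -18, 0, 0, 0, -22, 0, 0, 0, -20, 0, 0, 0, -15, 0, 0, 0, -8, 0, 0, 0, -2, 0]
  hand: 0.3

```text
time_s: 31.5
ee_pos: [0.6237, -0.1142, 0.2163]
eef_rot: [3.141, -0.002, -0.0]
force: [-0.2, 0.1, -0.1]
grip_width: 0.0612
grip_force: 0.0
```

Emit:
apply_moves:
  plan: [-5, -2, 0, 0, -10, -4, 0, 0, -17, -7, 0, 0, -22, -9, 0, 0, -25, -10, 0, 0, -25, -10, 0, 0, -22, -9, 0, 0, -18, -8, 0, 0, -12, -5, 0, 0, -7, -3, 0, 0, -3, -1, 0, 0, 0, 0, 0, 0, 0, 0, 0, 0]

```text
time_s: 32.8
ee_pos: [0.4577, -0.0463, 0.2148]
eef_rot: [-3.142, 0.0, -0.0]
force: [-0.3, 0.1, 0.3]
grip_width: 0.0611
grip_force: 0.0
```

```bash
python3 -c "
from h import *
chk(['red','blue','yellow','green'],('wrist','top'),'r1')"
```

```text
32.8 [ 0.4577 -0.0463  0.2148] [-0.3  0.1  0.3] 0.0611
wrist red {'cap': [(array([ 0.4583, -0.0465,  0.4591, -0.0465,  0.15  ]), 1440)], 'tray': [{'c': (584.2, 116.4), 'size': (97.5, 91.1), 'yaw': np.float64(-1.515), 'bay': array([581.8, 159.3]), 'n': 4186, 'z': np.float64(0.0648)}]}
wrist blue {'cap': [(array([ 0.6081, -0.1142,  0.608 , -0.1141,  0.1268]), 50)], 'tray': [{'c': (602.5, -116.0), 'size': (95.7, 56.4), 'yaw': np.float64(-1.474), 'bay': array([598.4, -73.2]), 'n': 2811, 'z': np.float64(0.0651)}, {'c': (603.7, -106.8), 'size': (47.4, 14.4), 'yaw': np.float64(1.154), 'bay': array([ 586.2, -146.1]), 'n': 279, 'z': np.float64(0.0649)}]}
wrist yellow {}
wrist green {'tray': [{'c': (586.7, -269.1), 'size': (94.8, 60.1), 'yaw': np.float64(0.252), 'bay': array([ 545. , -279.8]), 'n': 2239, 'z': np.float64(0.0652)}, {'c': (590.0, -271.5), 'size': (53.9, 23.4), 'yaw': np.float64(0.173), 'bay': array([ 547.6, -278.9]), 'n': 598, 'z': np.float64(0.0662)}]}
top red {'cap': [(array([ 0.4464, -0.0471,  0.4472, -0.0476,  0.151 ]), 44)], 'tray': [{'c': (631.0, 118.6), 'size': (186.9, 96.1), 'yaw': np.float64(0.059), 'bay': array([588. , 116.1]), 'n': 1145, 'z': np.float64(0.0653)}]}
top blue {'cap': [(array([ 0.6217, -0.1154,  0.6217, -0.1153,  0.1542]), 198)], 'tray': [{'c': (669.7, -110.1), 'size': (178.3, 95.2), 'yaw': np.float64(0.094), 'bay': array([ 626.9, -114.2]), 'n': 870, 'z': np.float64(0.065)}]}
top yellow {'cap': [(array([0.5946, 0.2757, 0.5939, 0.2758, 0.1539]), 211)], 'tray': [{'c': (638.0, 286.4), 'size': (187.5, 98.0), 'yaw': np.float64(0.225), 'bay': array([596. , 276.8]), 'n': 1239, 'z': np.float64(0.0649)}]}
top green {'cap': [(array([ 0.5932, -0.288 ,  0.5928, -0.2877,  0.1545]), 187)], 'tray': [{'c': (633.9, -276.9), 'size': (184.1, 95.3), 'yaw': np.float64(0.244), 'bay': array([ 592.2, -287.3]), 'n': 1037, 'z': np.float64(0.0653)}]}
```

View pics/r1_top.png

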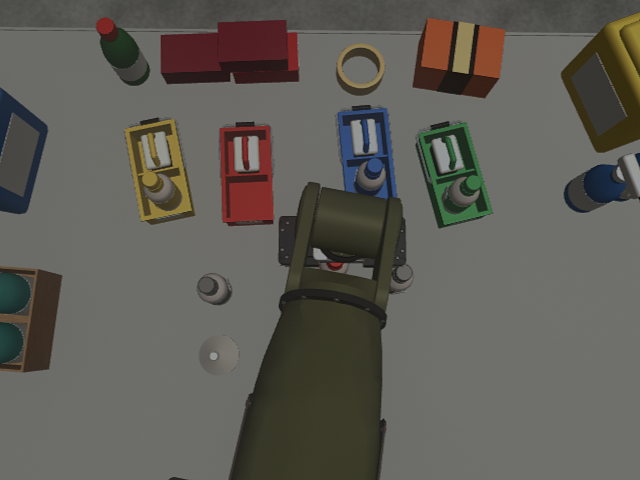

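The yellow, green and blue bottles all stand in their carriers (cap tops at z≈0.154). Red is aligned, so it can go now.

Emit:
apply_moves:
  plan: [1, 0, 10, 0, 0, 0, 20, 0, 0, 0, 25, 0, 0, 0, 22, 0, 0, 0, 14, 0, 0, 0, 8, 0, 0, 0, 4.5, 0, 0, 0, 0, 0, 0, 0, 0, 0]

```text
time_s: 33.8
ee_pos: [0.4587, -0.0462, 0.1119]
eef_rot: [3.141, -0.001, -0.0]
force: [0.0, 0.5, 0.5]
grip_width: 0.0611
grip_force: 0.0
```

Emit:
apply_moves:
  plan: [0, 0, 0, 0, 0, 0, 0, 0, 0, 0, 0, 0, 0, 0, 0, 0, 0, 0, 0, 0, 0, 0, 0, 0, 0, 0, 0, 0]
  hand: -1

```text
time_s: 34.5
ee_pos: [0.4585, -0.0462, 0.1116]
eef_rot: [3.142, -0.0, -0.0]
force: [-0.8, -0.3, 2.4]
grip_width: 0.0296
grip_force: 35.0
```

Emit:
apply_moves:
  plan: [0, 0, -6, 0, 0, 0, -12, 0, 0, 0, -18, 0, 0, 0, -22, 0, 0, 0, -25, 0, 0, 0, -25, 0, 0, 0, -25, 0, 0, 0, -22, 0, 0, 0, -17, 0, 0, 0, -12, 0, 0, 0, -6, 0]

```text
time_s: 35.6
ee_pos: [0.4584, -0.0461, 0.3028]
eef_rot: [3.141, -0.001, -0.0]
force: [0.2, 0.9, -2.9]
grip_width: 0.0295
grip_force: 35.0
```

Emit:
apply_moves:
  plan: [4, -5, 0, 0, 8, -10, 0, 0, 13, -16, 0, 0, 16, -21, 0, 0, 18, -23, 0, 0, 18, -23, 0, 0, 17, -21, 0, 0, 14, -17, 0, 0, 11, -14, 0, 0, 7, -8, 0, 0, 3, -4, 0, 0, 1, -2, 0, 0, 0, 0, 0, 0, 0, 0, 0, 0]

```text
time_s: 37.0
ee_pos: [0.5883, 0.1174, 0.3017]
eef_rot: [3.142, -0.0, -0.001]
force: [0.2, -0.1, -2.3]
grip_width: 0.029
grip_force: 35.0
```

```bash
python3 -c "
from h import *
chk(['red'],('wrist',),'r2')"
```

```text
37.0 [0.5883 0.1174 0.3017] [ 0.2 -0.1 -2.3] 0.029
wrist red {'tray': [{'c': (630.2, 119.6), 'size': (183.3, 96.0), 'yaw': np.float64(0.057), 'bay': array([587.3, 117.1]), 'n': 3342, 'z': np.float64(0.0651)}]}
```

Emit:
apply_moves:
  plan: [0, 0, 8, 0, 0, 0, 16, 0, 0, 0, 22, 0, 0, 0, 25, 0, 0, 0, 25, 0, 0, 0, 25, 0, 0, 0, 22, 0, 0, 0, 16, 0, 0, 0, 10, 0, 0, 0, 6, 0, 0, 0, 3, 0, 0, 0, 2, 0, 0, 0, 2, 0, 0, 0, 1, 0, 0, 0, 1, 0, 0, 0, 1, 0, 0, 0, 1, 0, 0, 0, 0, 0, 0, 0, 0, 0]

```text
time_s: 38.95
ee_pos: [0.5886, 0.1178, 0.1156]
eef_rot: [-3.141, -0.0, -0.0]
force: [1.0, 0.4, -0.3]
grip_width: 0.0297
grip_force: 35.0
```

Emit:
apply_moves:
  plan: [0, 0, 0.5, 0, 0, 0, 0, 0, 0, 0, 0, 0]

```text
time_s: 39.25
ee_pos: [0.5887, 0.1179, 0.1156]
eef_rot: [-3.141, -0.001, -0.0]
force: [-1.3, 0.7, 5.7]
grip_width: 0.0294
grip_force: 35.0
```

Seated. I'll release it and back off upward, then toward the middle for a clear view.

Emit:
apply_moves:
  plan: [0, 0, 0, 0, 0, 0, 0, 0, 0, 0, 0, 0, 0, 0, 0, 0, 0, 0, 0, 0, 0, 0, -5, 0, 0, 0, -10, 0, 0, 0, -18, 0, 0, 0, -22, 0, 0, 0, -20, 0, 0, 0, -15, 0, 0, 0, -8, 0, 0, 0, -2, 0]
  hand: 0.3

```text
time_s: 40.55
ee_pos: [0.5887, 0.1178, 0.2162]
eef_rot: [-3.141, -0.002, -0.0]
force: [-1.0, 0.3, -0.7]
grip_width: 0.0613
grip_force: 0.0
```

Emit:
apply_moves:
  plan: [-8, 5, -5, 0, -15, 8, -10, 0, -22, 12, -10, 0, -25, 12, -10, 0, -25, 12, -10, 0, -22, 12, -5, 0, -15, 8, 0, 0, -8, 5, 0, 0, 0, 0, 0, 0, 0, 0, 0, 0, 0, 0, 0, 0]

```text
time_s: 41.65
ee_pos: [0.4488, 0.0441, 0.2646]
eef_rot: [-3.142, 0.001, 0.0]
force: [-0.3, 0.4, 0.0]
grip_width: 0.0608
grip_force: 0.0
```

```bash
python3 -c "
from h import *
chk(list(H),('top','side'),'f')
c=cv2.hconcat([cv2.imread('pics/f_top.png'),cv2.imread('pics/f_side.png')]); cv2.imwrite('pics/fin.png',cv2.resize(c,(800,300),interpolation=cv2.INTER_AREA))"
```

```text
41.65 [0.4488 0.0441 0.2646] [-0.3  0.4  0. ] 0.0608
top green {'cap': [(array([ 0.5928, -0.288 ,  0.5925, -0.2878,  0.1548]), 185)], 'tray': [{'c': (634.1, -277.0), 'size': (184.0, 95.3), 'yaw': np.float64(0.243), 'bay': array([ 592.3, -287.4]), 'n': 1040, 'z': np.float64(0.0652)}]}
top blue {'cap': [(array([ 0.622 , -0.1161,  0.6218, -0.1156,  0.1545]), 198)], 'tray': [{'c': (665.6, -110.5), 'size': (184.1, 95.0), 'yaw': np.float64(0.095), 'bay': array([ 622.7, -114.6]), 'n': 1132, 'z': np.float64(0.0651)}]}
top yellow {'cap': [(array([0.5945, 0.2754, 0.5939, 0.2756, 0.1541]), 214)], 'tray': [{'c': (637.7, 285.9), 'size': (187.6, 97.7), 'yaw': np.float64(0.23), 'bay': array([595.8, 276.1]), 'n': 1238, 'z': np.float64(0.0649)}]}
top red {'cap': [(array([0.5902, 0.116 , 0.5885, 0.1159, 0.1541]), 177)], 'tray': [{'c': (661.2, 120.1), 'size': (125.8, 95.8), 'yaw': np.float64(0.053), 'bay': array([618.3, 117.8]), 'n': 675, 'z': np.float64(0.0651)}]}
side green {'cap': [(array([ 0.5916, -0.2806,  0.59  , -0.2785,  0.1537]), 65)], 'tray': [{'c': (612.0, -279.1), 'size': (138.8, 96.2), 'ya
[... 342 characters left out ...]
(array([0.5939, 0.2795, 0.5908, 0.2813, 0.1536]), 351)], 'tray': [{'c': (640.0, 288.9), 'size': (194.5, 98.3), 'yaw': np.float64(0.216), 'bay': array([598. , 279.7]), 'n': 2235, 'z': np.float64(0.065)}, {'c': (582.5, 287.2), 'size': (54.6, 29.8), 'yaw': np.float64(0.922), 'bay': array([556.5, 253. ]), 'n': 261, 'z': np.float64(0.0663)}]}
side red {'cap': [(array([0.5856, 0.1188, 0.5839, 0.1217, 0.1537]), 207)], 'tray': [{'c': (842.9, 108.2), 'size': (132.7, 17.2), 'yaw': np.float64(-1.546), 'bay': array([841.9, 151.2]), 'n': 439, 'z': np.float64(0.0648)}, {'c': (630.2, 120.7), 'size': (185.7, 96.4), 'yaw': np.float64(0.063), 'bay': array([587.2, 118. ]), 'n': 1549, 'z': np.float64(0.0649)}]}
```

View pics/fin.png

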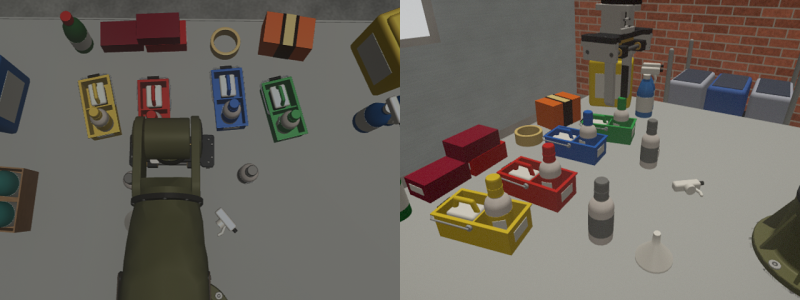

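The final side view shows all four bottles upright in the bays of their own colours. Both grey bottles stand at their original spots, (600,205) and (650,145), and the gripper is clear. I'll hand it in.

```bash
python3 -c "
from station import ctrl
print(ctrl.hand_in())"
```

```text
the job is handed in; nothing more can be done
None
```

All four coloured bottles stand upright in the bays of their own carriers, red handled last and the grey bottles left untouched; I handed the job in at about 42 s of the 115 s limit, and no verdict came back.

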